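Weigh a pail on a hooked hand scale

ROBOT

A 7-joint arm with a two-finger parallel gripper is mounted at the origin on a cart in front of the work surface, level with it; the furniture and walls round the work are solid. World frame = base frame: x ahead of the robot, y to its left, z up, the work surface at z = 0. Lengths are in m, angles in rad, forces in N, time in s.
With the tool pointing down it reaches from about 0.425 to 0.875 m from the base axis. Payload 9.9 kg.
Tool frame: the origin (TCP) lies at the very end of the fingers, on their centre line; the grasp point (between the pads) lies 19 mm behind it (tcp_to_grasp is the distance from the TCP to the grasp point, in m); z points along the fingers, y is the direction in which the jaws open and shut (so a half turn about z gives the same grasp; the last joint's range is limited). The gripper opens to 85 mm and grips with 20 to 120 N. Pads are 22 mm wide; open, the fingers measure 114 mm over their backs; the gripper's body (76 mm by 85 mm) begins 54 mm behind the grasp point. The pads swing forward as they close: fully open they stand 13 mm farther back than shut.
Start: joints at [1.04, 0.576, 0.025, 1.437, -0.015, 1.129, -0.057], TCP at [0.292, -0.609, 0.231] pointing down, gripper open.
Joint ranges: [-2.76, 2.76], [-0.34, 2.15], [-1.52, 1.57], [0.19, 2.46], [-1.09, 4.23], [0.17, 1.99], [-2.82, 2.82]. Speed limits (rad/s): [2.22, 2.22, 3.01, 3.01, 3.14, 3.14, 3.14].

INTERFACE

Orientations are given as a rotation vector (axis times angle).
In Python, from bench import goto, move_l, move_joints, move_gripper, pause, inverse_kinematics, state, read_camera, MotionError, close_job, boxes_of, trace, pinpoint, tcp_to_grasp gives the robot as it stands. The module is installed in compiled form; this text tells all that it offers. Calls block until the motion is done:
- goto(position, orientation): joint-space move of the TCP to a pose.
- move_l(position, orientation=None, vel=0.15, stop_force=None): straight line of the TCP; orientation=None keeps the orientation; vel is the mean speed in m/s. With stop_force (N) it stops when the force on the tool has changed by that much, and returns True; else False.
- move_joints(angles): joint-space move.
- move_gripper(opening, grip_force=None): opening from 0.0 (shut) to 1.0 (fully open); grip_force is the grip in N (None keeps the last); returns when the fingers have stopped.
- pause(seconds).
- inverse_kinematics(position, orientation): joint angles nearest the present ones, or None.
- state(): the state.
- read_camera(name): name is "scene" or "top"; returns a dict with "frame" (384x512x3 uint8, red, green, blue), "intrinsics" (3x3 intrinsics, pixels), "k1" (the pictures are not rectified: a ray, as slopes to the right and down, at radius r is drawn at 1 + k1 r^2 times it, then the intrinsics apply), "rvec" (rotation vector, rad) and "tvec" (3), from world to camera coordinates, as OpenCV has them. Camera axes: x right, y down, z forward; pixel columns grow to the right and rows downward; lengths in m; the calibration is good to about 2 mm. A picture is of the moment at which its call begins. There is no depth.
A pose or a line that the arm cannot do raises MotionError and nothing moves.
- close_job(): hands the job in, once; it reports no verdict.
Trained networks look in a picture, given as the dict that the camera call returned (one of the last four; its "shot" number tells which), for a name from the list of things; names that differ only in an ending like _2 or _b are one class to them, and where a whole thing is asked for, a point or a joint stands for the part that bears it (a point fixed in the world has none). Each returns a list of dicts, best first, with "p" (0 to 1); they miss things now and then, are a little off and sometimes report something else, mostly with a low value. They report only what shows in the picture. A call takes as long as a camera call. They do not tell look-alikes from the thing itself.
- boxes_of(picture, target): "point" ([x, y, z] in m, in the coordinates of the camera as it stood for that picture, good to about 4 mm: the middle of the surface that is visible of it).
- trace(picture, target): "mask" (384x512 bool, what is visible of it).
- pinpoint(picture, target): "point" ([x, y, z] in m, in the coordinates of the camera as it stood for that picture, good to about 4 mm: a listed point, or the origin of a listed thing).
The state is a dict: "t": time; "joints": joint angles; "joint_velocities": joint speeds; "tau": joint torques, N m; "eef_pos": TCP position; "ee_rot": TCP orientation; "contact_force": force on the tool from outside, world axes, zero at the start; "torque": the same for the moment, N m; "opening": opening from 0.0 (shut) to 1.0 (fully open).
Only numpy, scipy, OpenCV 4.12 (cv2) and the standard library are available. Lean on these libraries where they do the work, as an engineer would, in place of code of your own. Each camera call takes 0.05 s, during which the arm holds its last target.

TASK

Take the hand scale out of its stand, ease its hook under the wire handle of the pail without pressing hard, and raise the scale until the pail hangs a finger's breadth (about 20 mm) clear of the table; hold it still there for two seconds so that the scale can be read. Then lower the pail gently back to where it stood, unhook the scale and hang it back in its stand. Touch the pail only with the hook, and leave the jar, the carrot piece and everything else where they are.

Things in the scene. Friction and masses are not known exactly. Their poses are not given: they have to be found in the camera images.
- scale_grip (a point): Hand scale, upright: centre of its black rubber grip, a block 34 (x) x 30 (y) x 50 (z) mm; take it from above across its y faces. 25 to 33 mm below the point is a flat shoulder 42 (x) x 84 (y) mm, under it a housing 30 (x) x 40 (y) mm reaching to 83 mm below the point, then a steel J-hook whose tip is on the +x side. Scale 0.3 kg in all. z up, pointer slot on the -x face.
- scale_shank (a point): Where the hook's shank leaves the housing: centre of the housing's underside, 83 mm straight below the grip point. The hook's lowest point is 54 to 104 mm below this: the shank is screwed in differently each time and NO pose tells it (feel or look). The hook hangs on a spring: pressed from below it is rigid; pulled, it draws out up to 60 mm (none for the first 3 N, then 5 mm per N).
- scale_axis (a point): Point on the scale's centre line at the shoulder's underside, 33 mm below the grip point. The hook's mouth is centred under this line: 7 mm round wire in the scale's x-z plane, side at x = -12 mm, tip at x = +12 mm (wire centres), clear mouth 17 mm, overall x = -16 to +16 mm. The tip's top is 22 mm above the hook's lowest point, with 16 mm or more open above it in the mouth.
- pail_centre (a point): Closed round white pail, 128 mm across its flat grey lid, lid top 75 mm above the table; the point is its centre, 37.5 mm above its underside; z up. Unknown weight, 0.5 to 0.95 kg; it stands loose. Its stiff wire handle (6 mm wire) always stands upright, in the pail's y-z plane, joining the pail at y = +-66 mm.
- pail_bar (a point): Middle of the handle's top bar, over the pail's axis: wire centre 108 mm above the pail's underside. The bar runs along y, level for 32 mm, sloping down beyond. From the bar's underside to the flat lid is 30 mm, so the 22 mm high hook tip passes beneath with 8 mm to spare in all. The hook can go in along the pail's x, from its -x side (or from +x with the scale turned round).
- stand_seat (a point): Parking stand (fixed metal fork, open to its -x): middle of the seat, 176 mm above the table, level with the tops of both prongs. The scale's shoulder rests on the prongs, its housing in the 48 mm wide slot (along x) between them, scale x along stand x. Prong lips 5 mm high at x = -34..-26 and +26..+34 mm keep the shoulder in: lift 6 mm or more, then draw out 65 mm along -x.
- stand: The stand's foot: origin on the table straight below the seat's middle, same axes. Base plate 130 (x) x 150 (y) x 10 mm, centred; back plate at x = 52 to 60 mm, 84 mm wide, 176 mm high; prongs 16 mm wide, outer faces at y = +-40 mm. Nothing of the stand rises above 181 mm.
- jar: Bystander: white jar with a red cap, 72 mm across, 121 mm high; origin under its centre.
- carrot: Bystander: cut carrot piece standing on end, 38 mm across, 45 mm high; origin under its centre.
Not all that is in view belongs to the job. What is shaped like the stand but purple is not meant.

How it is judged:
By the outcome, as a careful person would: the job done as asked, in the order asked, and still so for the second after the job is handed in, with the robot touching nothing.
It also fails if it takes over 72 s, if anything falls off the work surface, if the arm or the gripper's body presses on something with over 40 N, if the wrist force passes 120 N, or if a joint passes its speed limit or range.

## Working session

There is one attempt and no reset: what is moved stays moved. The work goes in short steps, each a Python script; the robot and the scene stay as the last script left them, time stands still between calls to the robot, and variables do not carry over. Pictures are saved under pics/ and viewed, and the job is handed in when it is done.

```bash
mkdir -p pics; cat > h.py <<'E'
import numpy as np, cv2
from scipy.spatial.transform import Rotation as R
from bench import *
def towld(c,p):
    M=cv2.Rodrigues(np.array(c["rvec"],float))[0]; return M.T@(np.array(p)-np.array(c["tvec"]).ravel())
def save(c,n,crop=None,s=1):
    f=c["frame"][:,:,::-1]
    if crop: f=f[crop[1]:crop[3],crop[0]:crop[2]]
    cv2.imwrite("pics/"+n,cv2.resize(f,None,fx=s,fy=s,interpolation=cv2.INTER_CUBIC))
def proj(c,P):
    M=cv2.Rodrigues(np.array(c["rvec"],float))[0]; q=M@np.array(P,float)+np.array(c["tvec"]).ravel()
    a=q[:2]/q[2]; a=a*(1+c["k1"]*(a@a)); K=np.array(c["intrinsics"]); return K[:2,:2]@a+K[:2,2]
def ray(c,u,v):
    K=np.array(c["intrinsics"]); d=cv2.undistortPoints(np.array([[[u,v]]],float),K,np.array([c["k1"],0,0,0.]))[0,0]
    M=cv2.Rodrigues(np.array(c["rvec"],float))[0]; t=np.array(c["tvec"]).ravel()
    o=-M.T@t; w=M.T@np.array([d[0],d[1],1]); return o,w/np.linalg.norm(w)
E
python3 - <<'E'
from h import *
s=state(); print(s["t"],s["eef_pos"],s["ee_rot"],s["contact_force"],s["opening"],tcp_to_grasp)
for n in("scene","top"):
    c=read_camera(n); save(c,n+"0.png",s=1.5)
    o,_=ray(c,256,192); print(n,"cam at",o)
    for t in "scale_grip scale_shank scale_axis pail_centre pail_bar stand_seat stand jar carrot".split():
        for d in pinpoint(c,t)[:3]: print(n,t,round(d["p"],2),towld(c,d["point"]).round(4),proj(c,towld(c,d["point"])).round())
print(state()["t"])
E
```

```text
0.0 [ 0.29143218 -0.6083095   0.23042614] [-3.06189626e+00 -6.95651242e-01  7.35799900e-04] [-0.04766983 -0.88539693  1.30616353] 0.9977869508914978 0.0187
scene cam at [-0.0989963   0.6364143   0.76212274]
scene scale_grip 0.75 [ 0.5649 -0.1407  0.2114] [312. 138.]
scene scale_grip 0.22 [ 0.5603 -0.1474  0.0015] [310. 205.]
scene scale_shank 0.88 [ 0.5681 -0.1423  0.1281] [309. 165.]
scene scale_axis 0.65 [ 0.5665 -0.14    0.1737] [310. 151.]
scene pail_centre 0.77 [0.6141 0.1959 0.0371] [197. 240.]
scene pail_bar 0.95 [0.6171 0.1931 0.1148] [194. 213.]
scene pail_bar 0.41 [ 0.5636 -0.1438  0.1281] [311. 166.]
scene pail_bar 0.39 [ 0.4043  0.0639 -0.0005] [297. 271.]
scene stand_seat 0.95 [0.3866 0.2964 0.1765] [219. 269.]
scene stand 0.76 [ 3.884e-01  2.964e-01 -1.000e-04] [223. 330.]
scene stand 0.64 [ 5.640e-01 -1.478e-01 -1.000e-04] [309. 204.]
scene jar 0.65 [ 7.572e-01 -1.900e-02 -3.000e-04] [229. 192.]
scene carrot 0.59 [0.4023 0.0647 0.0006] [297. 272.]
top cam at [0.42278543 0.04562581 1.39665321]
top scale_grip 0.87 [ 0.5625 -0.143   0.2099] [334. 198.]
top scale_shank 0.87 [ 0.5637 -0.1359  0.1218] [326. 201.]
top scale_axis 0.75 [ 0.5608 -0.1412  0.1767] [331. 200.]
top pail_bar 0.65 [0.6127 0.1943 0.1076] [207. 184.]
top stand_seat 0.68 [0.3865 0.2954 0.1731] [164. 267.]
top stand_seat 0.62 [ 0.5682 -0.1407  0.174 ] [331. 197.]
top stand 0.84 [ 0.5618 -0.1387 -0.0034] [322. 206.]
top stand 0.7 [ 0.3876  0.2956 -0.0015] [176. 265.]
top jar 0.7 [ 0.7516 -0.0229 -0.0035] [282. 145.]
top jar 0.64 [ 0.5659 -0.1387  0.1731] [330. 198.]
top carrot 0.6 [ 0.5644 -0.1432  0.1761] [332. 198.]
top carrot 0.45 [ 0.3987  0.0619 -0.0034] [255. 261.]
1.0
```

View pics/scene0.png

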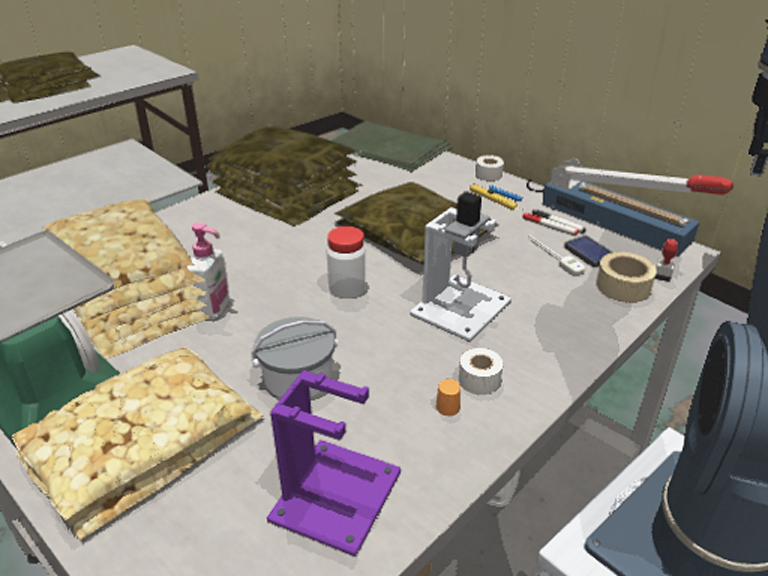

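View pics/top0.png

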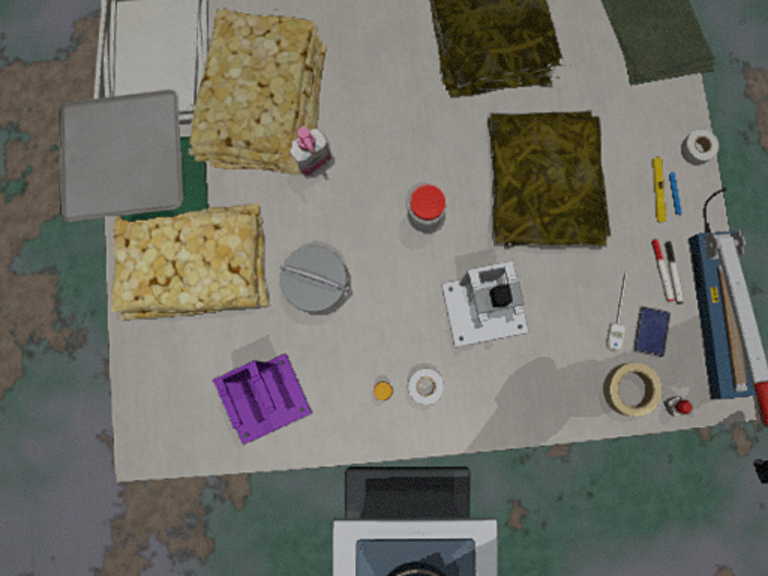

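```bash
python3 - <<'E'
from h import *
c=read_camera("top"); save(c,"t1.png",(280,160,370,250),7); save(c,"t2.png",(170,145,250,225),7)
np.save("top.npy",c,allow_pickle=True)
c=read_camera("scene"); save(c,"s1.png",(265,115,355,235),5); save(c,"s2.png",(150,190,250,280),6)
np.save("scene.npy",c,allow_pickle=True)
E
```

```text
(no output)
```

View pics/t1.png

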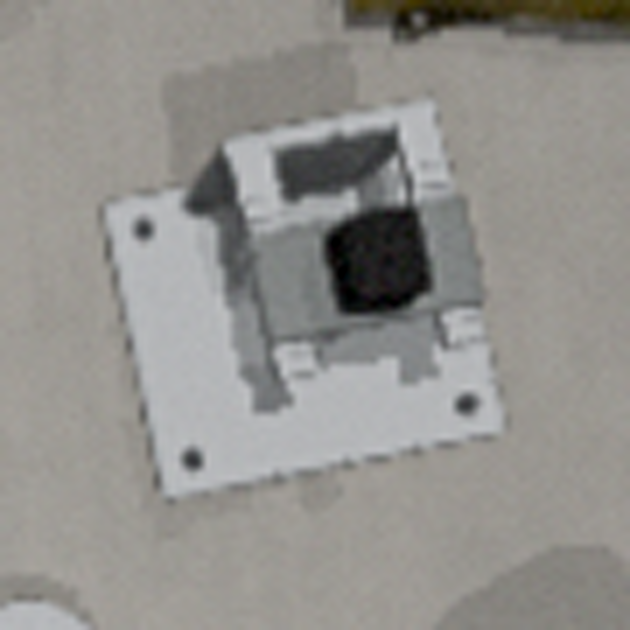

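View pics/t2.png

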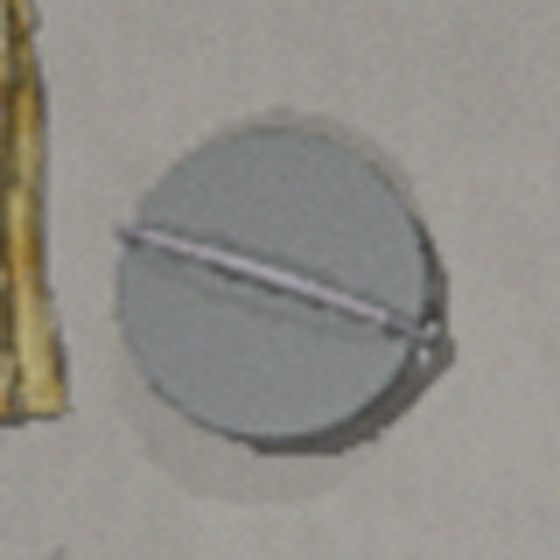

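View pics/s1.png

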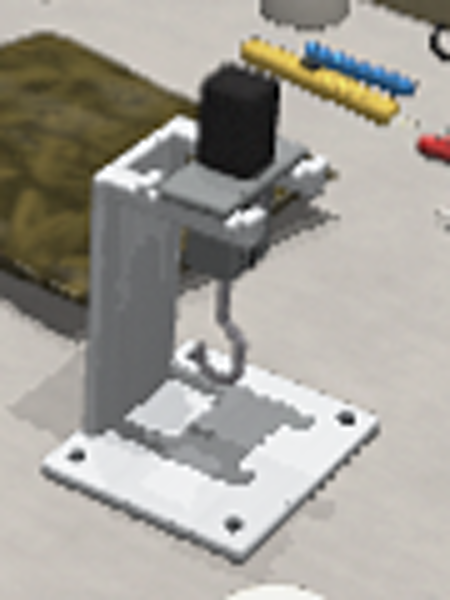

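View pics/s2.png

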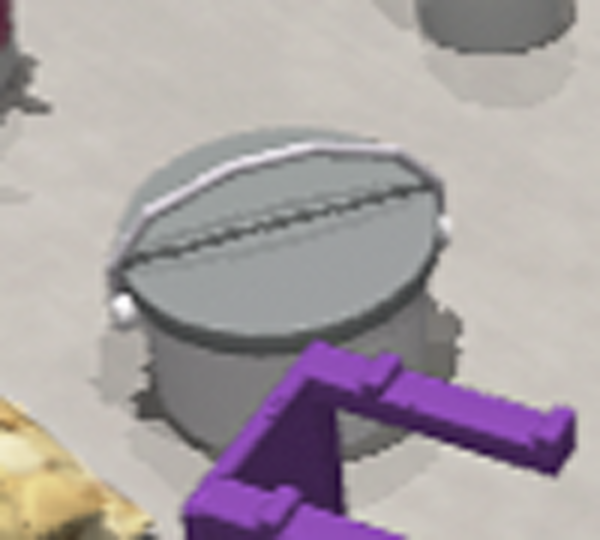

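```bash
cat >> h.py <<'E'
def atz(c,u,v,z):
    o,w=ray(c,u,v); return o+w*(z-o[2])/w[2]
E
python3 - <<'E'
from h import *
from scipy.optimize import least_squares
T=np.load("top.npy",allow_pickle=True).item(); S=np.load("scene.npy",allow_pickle=True).item()
q=lambda u,v,x0,y0,s:((u+.5)/s-.5+x0,(v+.5)/s-.5+y0)
t1=lambda u,v:q(u,v,280,160,7); t2=lambda u,v:q(u,v,170,145,7); s1=lambda u,v:q(u,v,265,115,5); s2=lambda u,v:q(u,v,150,190,6)
# stand model fit: params x,y,yaw
obs=[(T,t1(107,203),(65,75,10)),(T,t1(160,497),(-65,75,10)),(T,t1(502,432),(-65,-75,10)),
     (S,s1(42,468),(65,75,10)),(S,s1(238,552),(-65,75,10)),(S,s1(380,425),(-65,-75,10))]
def W(p,l): 
    c,s=np.cos(p[2]),np.sin(p[2]); l=np.array(l)/1000; return np.array([p[0]+c*l[0]-s*l[1],p[1]+s*l[0]+c*l[1],l[2]])
def fit(o,x0):
    f=lambda p:np.concatenate([proj(C,W(p,l))-np.array(uv) for C,uv,l in o])
    r=least_squares(f,x0); return r.x,r.fun.reshape(-1,2)
for n,o in(("all",obs),("top",obs[:3]),("sc",obs[3:])):
    x,f=fit(o,[.564,-.141,0.2]);print(n,x[:2].round(4),np.degrees(x[2]).round(2),f.round(1).tolist())
# grip top corners in T: block ±17,±15 z .234
e=[(325,243),(418,205),(432,300),(342,315)]
for u,v in e: print("grip",atz(T,*t1(u,v),.234).round(4))
# shoulder corners top z=.184
for u,v in[(255,222),(465,195),(485,303),(270,338)]: print("sh",atz(T,*t1(u,v),.184).round(4))
# hook bottom
X=x
o,w=ray(S,*s1(226,384)); 
for xy in((.564,-.1415),(.562,-.143)):
    k=np.dot(np.array(xy)-o[:2],w[:2])/np.dot(w[:2],w[:2]); print("hookbot",(o+k*w).round(4))
# pail
a,b=atz(T,*t2(130,236),.07),atz(T,*t2(432,330),.07); print("handle",a,b,"yaw",np.degrees(np.arctan2(-(a-b)[0],(a-b)[1])))
a2,b2=atz(S,*s2(120,308),.066),atz(S,*s2(443,228),.066); print("handleS",a2,b2,"yaw",np.degrees(np.arctan2(-(a2-b2)[0],(a2-b2)[1])))
# lid ellipse in T
L=[t2(285,125),t2(117,290),t2(280,438),t2(420,270),t2(160,190),t2(165,390)]
P=np.array([atz(T,*l,.075)[:2] for l in L])
r=least_squares(lambda p:np.hypot(*(P-p[:2]).T)-.064,[.615,.195]); print("lid",r.x.round(4),(r.fun*1000).round(1))
# bar visible between
for u,v in[(285,275)]: print("bar",atz(T,*t2(u,v),.108).round(4))
E
```

```text
all [ 0.5639 -0.1403] 10.29 [[-1.1, -0.3], [-0.3, 0.6], [0.2, 0.5], [-0.8, -1.4], [0.4, 0.3], [0.6, -1.2]]
top [ 0.5648 -0.1415] 10.14 [[-0.6, -0.6], [0.1, 0.3], [0.6, 0.3]]
sc [ 0.5621 -0.1378] 10.5 [[-0.9, -0.7], [0.4, 1.0], [0.5, -0.7]]
grip [ 0.5681 -0.1193  0.234 ]
grip [ 0.5818 -0.1532  0.234 ]
grip [ 0.5475 -0.1573  0.234 ]
grip [ 0.5422 -0.1248  0.234 ]
sh [ 0.5824 -0.1003  0.184 ]
sh [ 0.5923 -0.1796  0.184 ]
sh [ 0.5516 -0.186   0.184 ]
sh [ 0.5389 -0.1051  0.184 ]
hookbot [ 0.5609 -0.1441  0.0475]
hookbot [ 0.5608 -0.144   0.0476]
handle [0.63597908 0.25208606 0.07      ] [0.59683666 0.12786698 0.07      ] yaw -17.490055587083578
handleS [0.62442544 0.26232927 0.066     ] [0.57929618 0.13976606 0.066     ] yaw -20.214320260160864
lid [0.6161 0.1923] [ 1.  -0.  -0.1 -4.1 -3.5 -1.9]
bar [0.614  0.1841 0.108 ]
```

```bash
cat >> h.py <<'E'
def ori(yawdeg,flip=0): return (R.from_euler('z',yawdeg+180*flip,degrees=True)*R.from_euler('x',np.pi)).as_rotvec()
G=np.array([.5640,-.1415]); Y0=10.0; ZG=.209+.001-.0187
def dirx(y): return np.array([np.cos(np.radians(y)),np.sin(np.radians(y))])
E
python3 - <<'E'
from h import *
for f in(0,1):
    q=inverse_kinematics([*G,.27],ori(Y0,f)); q2=inverse_kinematics([.616,.193,.27],ori(-18.5,f)); print(f,np.round(q,2) if q is not None else q,np.round(q2,2) if q2 is not None else None)
    q3=inverse_kinematics([*(G-.075*dirx(Y0)),.27],ori(Y0,f));print(q3 is not None)
E
```

```text
0 [ 0.19  0.4  -0.04  1.63  0.02  1.11 -1.25] [-0.25  0.51 -0.22  1.46  0.11  1.19 -2.37]
True
1 [ 0.66  0.48 -0.76  1.62  0.35  1.19  1.56] [ 0.05  0.58 -0.74  1.45  0.4   1.27  0.52]
True
```

```bash
python3 - <<'E'
from h import *
O=ori(Y0,1)
move_gripper(0.75)
goto([*G,.30],O)
move_l([*G,ZG],vel=.15,stop_force=8)
s=state();print(s["t"],s["eef_pos"],s["contact_force"],s["joints"])
for n in("top","scene"):
    c=read_camera(n); save(c,n+"a.png",(265,100,365,220),5)
E
```

```text
4.2917 [ 0.56453996 -0.1414914   0.19206402] [-0.54093515  0.44868288 -0.30493647] [ 0.62923515  0.54961295 -0.72554333  1.7283224   0.41812115  1.02313106
  1.49992469]
```

View pics/scenea.png

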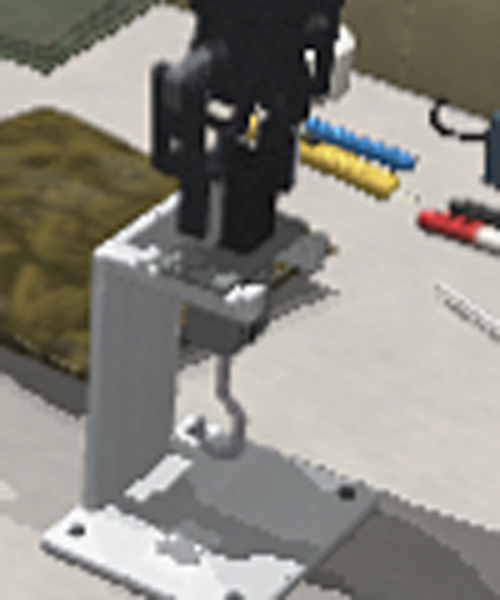

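View pics/topa.png

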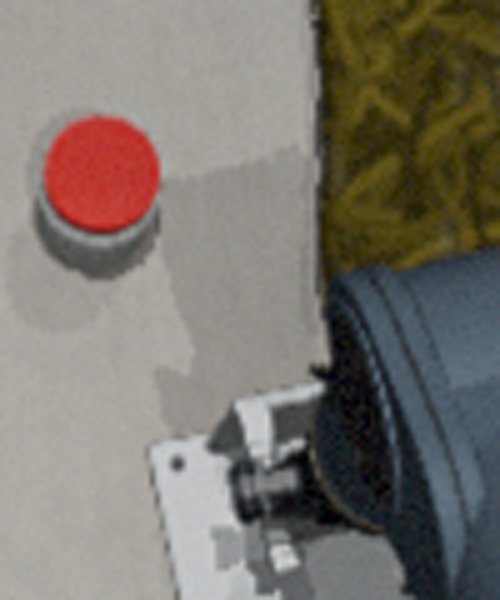

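The fingers are either side of the grip, just above the shoulder. In the scene crop the finger tips are near (225,240). Now grasp, watch whether closing shifts the scale, and lift it out.

```bash
python3 - <<'E'
from h import *
f0=state(); 
move_gripper(0.0,grip_force=60)
s=state();print("closed",s["t"],s["opening"],s["eef_pos"],s["contact_force"].round(2),s["torque"].round(2))
p=np.array(s["eef_pos"])
move_l([*G,ZG+.012],vel=.06); pause(.2)
s=state();print(s["eef_pos"],s["contact_force"].round(2),s["torque"].round(2))
B=G-.085*dirx(Y0)
move_l([*B,ZG+.012],vel=.12)
move_l([*B,.25],vel=.15)
s=state();print(s["t"],s["eef_pos"],s["contact_force"].round(2),s["torque"].round(2),s["opening"])
c=read_camera("scene"); save(c,"sb.png",(210,90,400,260),4)
np.save("scb.npy",c,allow_pickle=True)
for t in("scale_grip","scale_shank","scale_axis"):
    for d in pinpoint(c,t)[:2]: print(t,round(d["p"],2),towld(c,d["point"]).round(4))
c=read_camera("top")
for t in("scale_grip","scale_shank","scale_axis"):
    for d in pinpoint(c,t)[:2]: print(t,round(d["p"],2),towld(c,d["point"]).round(4))
E
```

```text
closed 4.7917 0.34627337253864166 [ 0.56434964 -0.14148758  0.1919121 ] [-0.81  0.14  6.56] [-0.04  0.22  0.04]
[ 0.56377982 -0.14152073  0.20297656] [-0.3   0.   -2.98] [ 0.03 -0.01 -0.  ]
6.6583 [ 0.48056502 -0.15620779  0.2496347 ] [-1.67 -0.19 -3.12] [-0.04  0.01 -0.02] 0.34332063221924336
scale_grip 0.72 [ 0.4785 -0.158   0.2676]
scale_grip 0.17 [ 0.5647 -0.1396  0.1792]
scale_shank 0.76 [ 0.4816 -0.1563  0.1823]
scale_axis 0.75 [ 0.4806 -0.1524  0.2285]
scale_axis 0.54 [0.6149 0.1917 0.1118]
scale_grip 0.52 [ 0.4783 -0.1572  0.2671]
scale_shank 0.75 [0.6155 0.1941 0.1071]
scale_axis 0.51 [ 0.4773 -0.1539  0.2319]
```

View pics/sb.png

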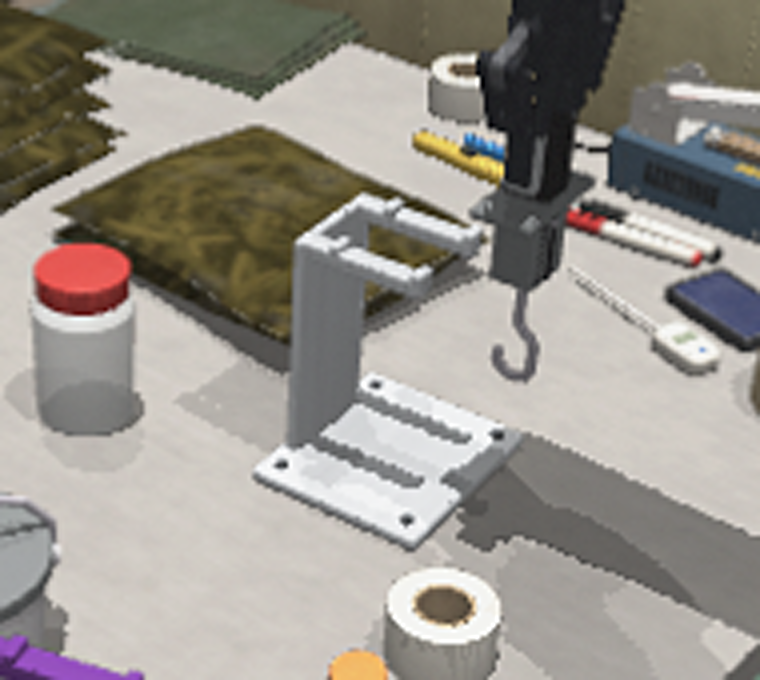

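```bash
python3 - <<'E'
from h import *
O=ori(Y0,1); O2=ori(-18.5,1)
S=np.load("scb.npy",allow_pickle=True).item()
o,w=ray(S,515.5/4-.5+.125+210,379/4+90-.4)
xy=np.array([.480,-.156]);k=np.dot(xy-o[:2],w[:2])/np.dot(w[:2],w[:2]);print("bottom z vision",(o+k*w).round(4), "drop from tcp",.2496-(o+k*w)[2])
B=G-.085*dirx(Y0); P=[.55,.045]
move_l([*B,.36],vel=.25)
goto([*P,.36],O2)
move_l([*P,.170],vel=.2); pause(.2)
s=state();print(s["t"],s["eef_pos"],s["contact_force"].round(2))
r=move_l([*P,.110],vel=.025,stop_force=2.0)
s=state();print(r,s["t"],s["eef_pos"],s["contact_force"].round(2),s["opening"])
c=read_camera("scene"); save(c,"sc.png",(170,110,330,260),5)
E
```

```text
bottom z vision [ 0.4785 -0.1571  0.1067] drop from tcp 0.14291314568297547
9.8167 [0.55045493 0.04503888 0.17088796] [ 0.6   0.01 -3.13]
True 11.0167 [0.55012037 0.0450791  0.14426451] [-0.26 -0.8   6.14] 0.3424035827785793
```

View pics/sc.png

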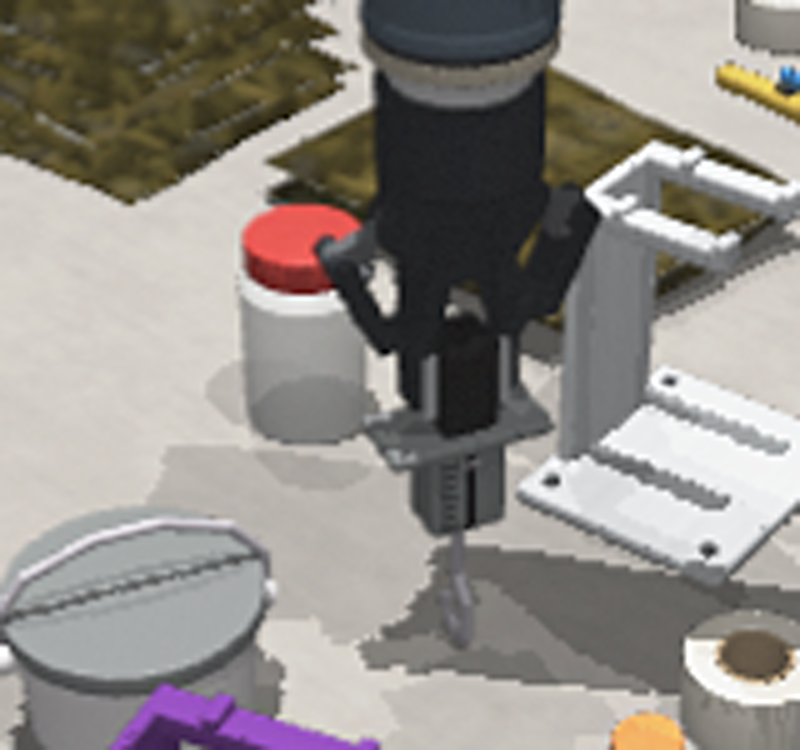

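```bash
python3 - <<'E'
from h import *
from scipy.optimize import least_squares
T=np.load("top.npy",allow_pickle=True).item(); S=np.load("scene.npy",allow_pickle=True).item()
q=lambda u,v,x0,y0,s:((u+.5)/s-.5+x0,(v+.5)/s-.5+y0)
t2=lambda u,v:q(u,v,170,145,7); s2=lambda u,v:q(u,v,150,190,6)
def W(p,y,z): return np.array([p[0]-np.sin(p[2])*y,p[1]+np.cos(p[2])*y,z])
def res(p):
    r=[proj(T,W(p,.068,p[3]))-t2(123,233),proj(T,W(p,-.068,p[3]))-t2(432,335),proj(S,W(p,.068,p[3]))-s2(121,310),proj(S,W(p,-.068,p[3]))-s2(444,230)]
    r+=[proj(T,W(p,.064*0,.108))*0]
    return np.concatenate(r)
r=least_squares(res,[.615,.193,-.32,.06]); print(r.x.round(4),np.degrees(r.x[2]),r.fun.reshape(-1,2).round(1).tolist())
# overlay
for C,n,crop in((T,"ovt.png",(170,145,250,225)),(S,"ovs.png",(150,190,250,280))):
    f=C["frame"][:,:,::-1].copy(); f=cv2.resize(f[crop[1]:crop[3],crop[0]:crop[2]],None,fx=7,fy=7,interpolation=cv2.INTER_CUBIC)
    for p,col in((np.array([r.x[0],r.x[1],r.x[2]]),(0,0,255)),):
        for y,z in((-.066,p[0]*0+r.x[3]),(-.016,.108),(0,.108),(.016,.108),(.066,r.x[3])):
            u=(proj(C,W(p,y,z))-np.array(crop[:2])+.5)*7-.5; cv2.circle(f,tuple(int(a) for a in u),3,col,-1)
        pts=np.array([(proj(C,[p[0]+.064*np.cos(a),p[1]+.064*np.sin(a),.075])-np.array(crop[:2])+.5)*7-.5 for a in np.linspace(0,6.28,60)]).astype(int)
        cv2.polylines(f,[pts],False,(0,255,0),1)
    cv2.imwrite("pics/"+n,f)
E
```

```text
[ 0.6178  0.1921 -0.3328  0.0499] -19.065827452786415 [[0.6, 0.2], [0.4, 0.6], [-0.9, 0.4], [-0.2, -0.5], [0.0, 0.0]]
```

View pics/ovt.png

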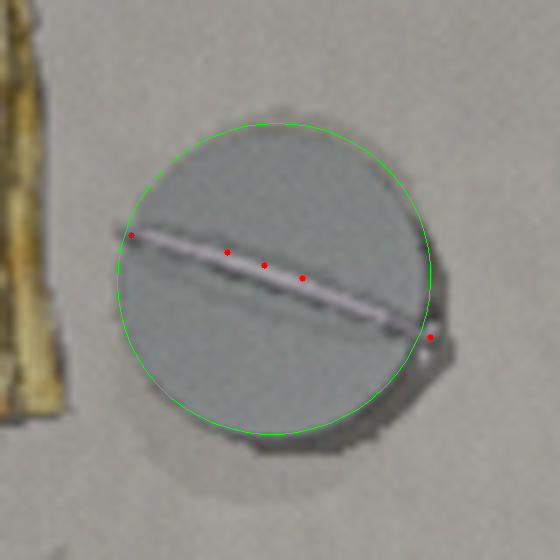

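View pics/ovs.png

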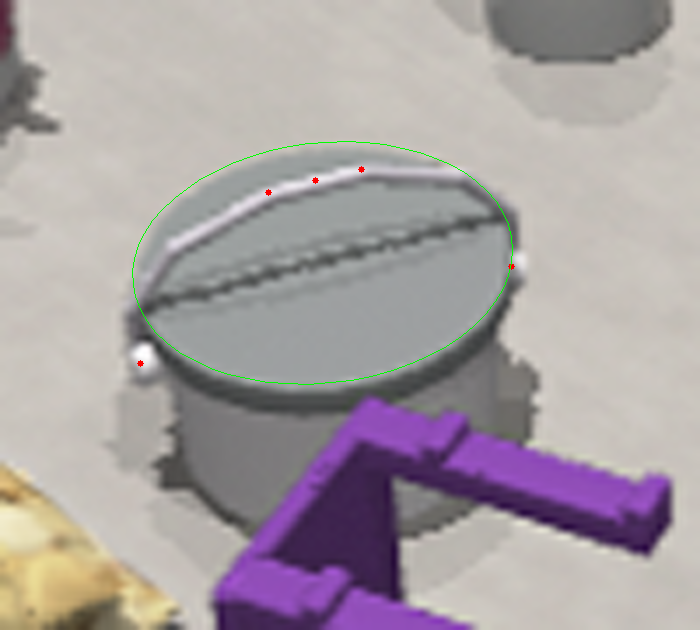

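```bash
cat >> h.py <<'E'
PB=np.array([.6165,.1922]); YP=-18.7; OP=ori(YP,1); D=.1440; ZI=.079+D
E
python3 - <<'E'
from h import *
move_l([.55,.045,.27],vel=.2)
A=PB-.105*dirx(YP)
move_l([*A,.27],OP,vel=.2)
move_l([*A,ZI],vel=.12)
A=PB-.05*dirx(YP)
move_l([*A,ZI],vel=.08,stop_force=2.5); pause(.2)
s=state();print(s["t"],s["eef_pos"],A,ZI,s["contact_force"].round(2),np.degrees(R.from_rotvec(s["ee_rot"]).as_euler("ZYX")).round(2))
c=read_camera("scene"); save(c,"sd.png",(130,140,260,270),6)
np.save("scd.npy",c,allow_pickle=True)
for t in("scale_shank","scale_axis","pail_bar"):
    for d in pinpoint(c,t)[:1]: print(t,round(d["p"],2),towld(c,d["point"]).round(4))
c=read_camera("top"); save(c,"td.png",(150,120,260,230),6)
for t in("scale_axis","pail_bar","scale_grip"):
    for d in pinpoint(c,t)[:1]: print(t,round(d["p"],2),towld(c,d["point"]).round(4))
E
```

```text
14.5 [0.56877647 0.20851081 0.22316038] [0.56913949 0.20823065] 0.22299999999999998 [-1.14 -0.32 -2.72] [ 1.6134e+02  1.0000e-02 -1.8000e+02]
scale_shank 0.84 [0.5684 0.2096 0.1572]
scale_axis 0.76 [0.5689 0.21   0.2048]
pail_bar 0.69 [0.6173 0.1936 0.114 ]
pail_bar 0.59 [0.6127 0.1938 0.1041]
scale_grip 0.19 [ 0.5673 -0.1423  0.1746]
```

View pics/sd.png

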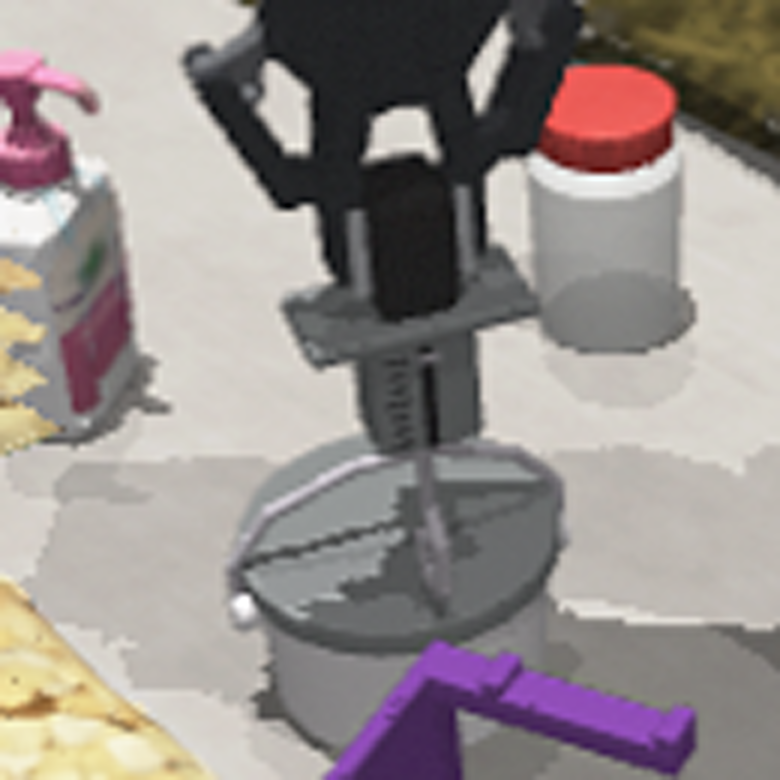

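View pics/td.png

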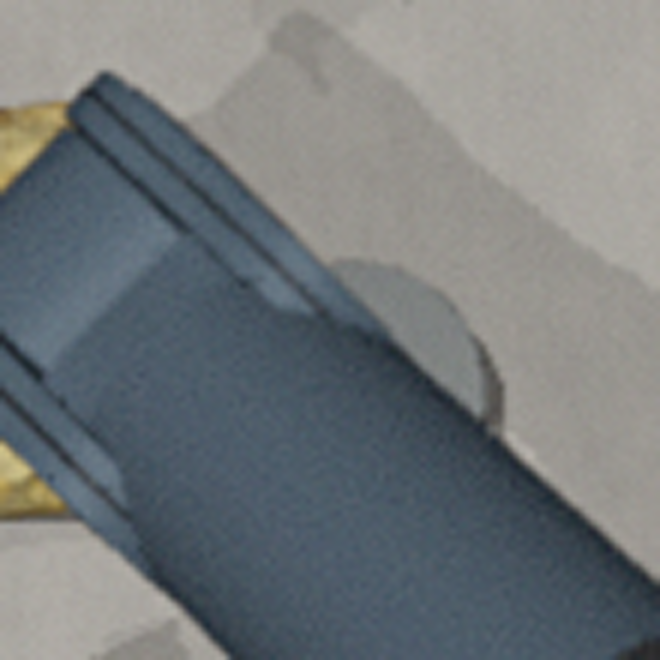

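```bash
python3 - <<'E'
from h import *
pause(.3); s=state();print(s["eef_pos"],s["contact_force"].round(2))
r=move_l([*PB,ZI],vel=.04,stop_force=2.0); pause(.2)
s=state();print(r,s["t"],s["eef_pos"],s["contact_force"].round(2),s["torque"].round(2))
c=read_camera("scene"); save(c,"se.png",(130,140,260,270),6)
for t in("scale_shank","scale_axis","pail_bar","pail_centre"):
    for d in pinpoint(c,t)[:1]: print(t,round(d["p"],2),towld(c,d["point"]).round(4))
E
```

```text
[0.56915401 0.20822509 0.22298725] [-0.05 -0.61 -2.57]
False 16.8 [0.61639611 0.19228291 0.22307249] [-0.19 -0.49 -2.56] [0.03 0.01 0.  ]
scale_shank 0.74 [0.6165 0.1942 0.1557]
scale_axis 0.65 [0.6177 0.194  0.2071]
pail_bar 0.63 [ 0.5616 -0.1484 -0.0006]
pail_centre 0.57 [0.6153 0.1931 0.038 ]
```

View pics/se.png

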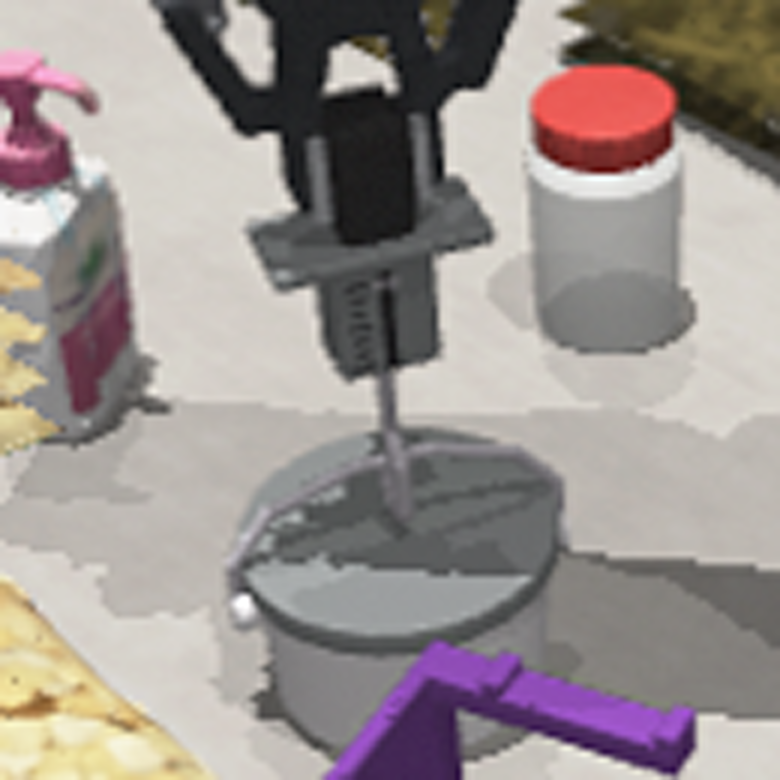

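```bash
cat > up.py <<'E'
from h import *
import json
def fz(n=5):
    a=[]
    for i in range(n): pause(.02); a.append(state()["contact_force"][2])
    return np.mean(a)
log=[]
f0=fz(8)
z=.238
while z<.312:
    move_l([*PB,z],vel=.04)
    pause(.05); f=fz(5)-f0; s=state(); log.append((round(s["eef_pos"][2],4),round(f,2))); 
    if len(log)>4 and f<-4 and abs(log[-1][1]-log[-2][1])<.3 and abs(log[-1][1]-log[-3][1])<.4: break
    z+=.003 if z<.245 else .005
print(f0,log,state()["t"])
c=read_camera("scene"); save(c,"sf.png",(130,140,260,270),6); np.save("scf.npy",c,allow_pickle=True)
for t in("pail_centre","pail_bar"):
    for d in pinpoint(c,t)[:1]: print(t,round(d["p"],2),towld(c,d["point"]).round(4))
E
python3 up.py
```

```text
-2.428126967600284 [(np.float64(0.2378), np.float64(-0.41)), (np.float64(0.2409), np.float64(-0.32)), (np.float64(0.2437), np.float64(-2.82)), (np.float64(0.2469), np.float64(-3.12)), (np.float64(0.2519), np.float64(-4.39)), (np.float64(0.2569), np.float64(-5.53)), (np.float64(0.2619), np.float64(-6.3)), (np.float64(0.2669), np.float64(-7.3)), (np.float64(0.2719), np.float64(-8.37)), (np.float64(0.277), np.float64(-8.15)), (np.float64(0.282), np.float64(-8.02))] 21.85
pail_centre 0.7 [0.6134 0.1915 0.0482]
pail_bar 0.61 [0.6164 0.191  0.124 ]
```

View pics/sf.png

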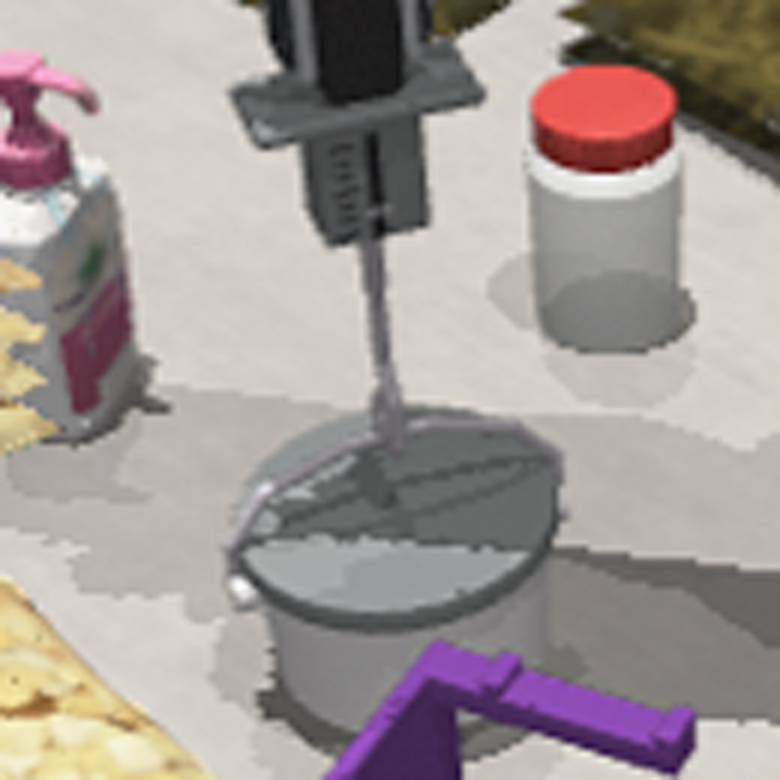

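```bash
cat > lift.py <<'E'
from h import *
from scipy.optimize import minimize_scalar
def liftest(c,ref="scene.npy"):
    # region: right/front pail lower body & rim left side, below handle shadow; track rows 
    S=np.load(ref,allow_pickle=True).item()
    out=[]
    for (u,v,w,h) in((168,233,14,16),(215,215,14,20),(175,243,40,12)):
        t=S["frame"][v:v+h,u:u+w].astype(np.float32); 
        sr=c["frame"][v-22:v+h+6,u-6:u+w+6].astype(np.float32)
        k=4; t=cv2.resize(t,None,fx=k,fy=k,interpolation=cv2.INTER_CUBIC); sr=cv2.resize(sr,None,fx=k,fy=k,interpolation=cv2.INTER_CUBIC)
        m=cv2.matchTemplate(sr,t,cv2.TM_CCOEFF_NORMED); _,b,_,l=cv2.minMaxLoc(m)
        out.append((l[0]/k-6,l[1]/k-22,round(b,2)))
    P=np.array([.6165-.0,.1922+.0,.075]); d=(proj(S,P+[0,0,.01])-proj(S,P))
    return out,d
E
python3 - <<'E'
from lift import *
c=np.load("scf.npy",allow_pickle=True).item(); print(liftest(c))
c=np.load("scd.npy",allow_pickle=True).item(); print(liftest(c))
move_l([*PB,.2905],vel=.04); pause(.3)
c=read_camera("scene"); save(c,"sg.png",(130,140,260,270),6); np.save("scg.npy",c,allow_pickle=True); print(liftest(c))
s=state();print(s["t"],s["eef_pos"],s["contact_force"].round(2),s["opening"])
for t in("pail_centre","pail_bar"):
    for d in pinpoint(c,t)[:1]: print(t,round(d["p"],2),towld(c,d["point"]).round(4))
E
```

```text
([(-0.25, -3.25, 0.95), (-0.5, -4.25, 0.84), (0.0, -3.75, 0.76)], array([-0.33944968, -3.28252861]))
([(0.0, 0.0, 0.96), (-0.25, -0.25, 0.84), (0.0, 0.0, 0.8)], array([-0.33944968, -3.28252861]))
([(-0.25, -6.0, 0.94), (-0.5, -7.25, 0.82), (0.0, -7.0, 0.69)], array([-0.33944968, -3.28252861]))
22.7167 [0.61646093 0.19211435 0.2903629 ] [  0.46   0.04 -10.36] 0.3444016483733901
pail_centre 0.68 [0.6132 0.1936 0.0565]
pail_bar 0.71 [0.6174 0.1907 0.1312]
```

View pics/sg.png

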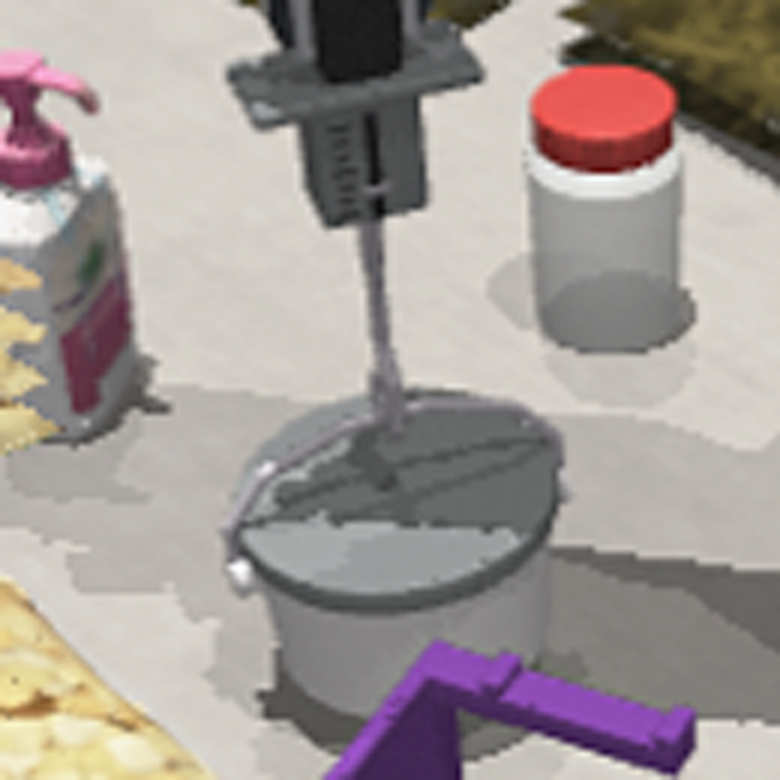

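```bash
python3 - <<'E'
from lift import *
pause(2.8)
c=read_camera("scene"); print(liftest(c))
move_l([*PB,.277],vel=.04)
move_l([*PB,.262],vel=.02)
move_l([*PB,.24],vel=.04)
s=state();print(s["t"],s["eef_pos"],s["contact_force"].round(2))
move_l([*PB,ZI],vel=.03,stop_force=4); pause(.3)
c=read_camera("scene"); save(c,"sh.png",(130,140,260,270),6); np.save("sch.npy",c,allow_pickle=True); print(liftest(c))
s=state();print(s["t"],s["eef_pos"],s["contact_force"].round(2),s["torque"].round(2),s["opening"])
for t in("pail_centre","pail_bar","scale_axis","scale_shank"):
    for d in pinpoint(c,t)[:1]: print(t,round(d["p"],2),towld(c,d["point"]).round(4))
E
```

```text
([(-0.5, -6.0, 0.94), (-0.5, -7.25, 0.82), (0.0, -6.75, 0.7)], array([-0.33944968, -3.28252861]))
27.75 [0.61688229 0.19254816 0.24049056] [-1.09 -0.21 -2.89]
([(0.75, 0.0, 0.95), (0.5, 0.0, 0.77), (0.5, 0.0, 0.97)], array([-0.33944968, -3.28252861]))
28.8167 [0.61653703 0.19215914 0.22311004] [-1.03 -0.1  -2.56] [-0.01  0.03  0.03] 0.34324511500972044
pail_centre 0.86 [0.6152 0.1965 0.0366]
pail_bar 0.8 [0.6155 0.1881 0.115 ]
scale_axis 0.89 [0.6172 0.1965 0.2039]
scale_shank 0.97 [0.6186 0.195  0.1594]
```

View pics/sh.png

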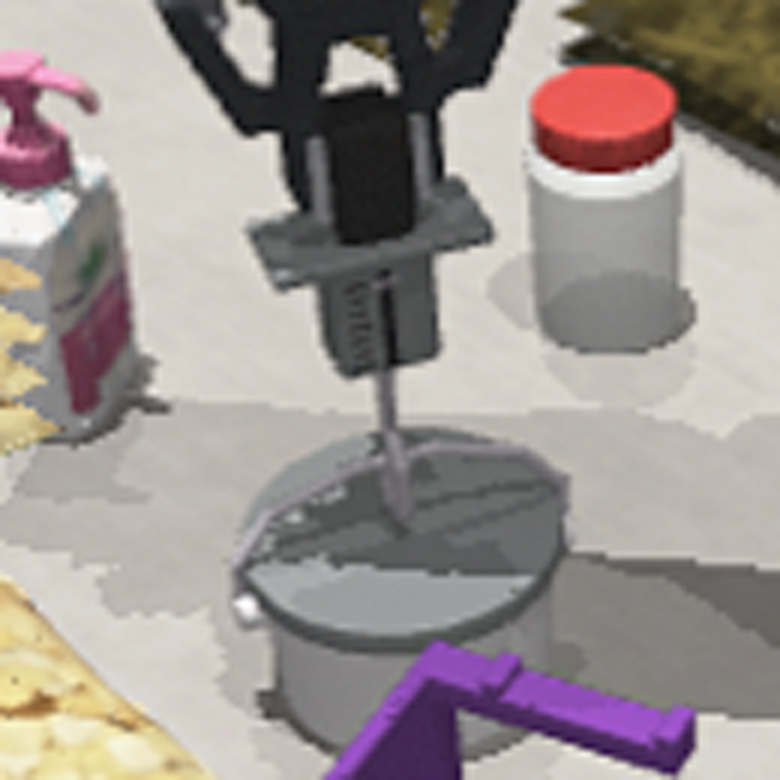

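```bash
python3 - <<'E'
from lift import *
A=PB-.105*dirx(YP)
r=move_l([*A,ZI],vel=.06,stop_force=2.5)
s=state();print(r,s["t"],s["eef_pos"],s["contact_force"].round(2))
if not r:
    move_l([*A,.36],vel=.2)
    B=G-.085*dirx(Y0)
    goto([*B,.36],ori(Y0,1)); pause(.1)
    move_l([*B,ZG+.012],vel=.15); pause(.2)
s=state();print(s["t"],s["eef_pos"],s["contact_force"].round(2),s["opening"])
c=read_camera("scene"); save(c,"si.png",s=1.5); print(liftest(c))
for t in("pail_centre","pail_bar","scale_axis","scale_shank","scale_grip"):
    for d in pinpoint(c,t)[:1]: print(t,round(d["p"],2),towld(c,d["point"]).round(4))
E
```

```text
False 30.9167 [0.51727361 0.22571245 0.22291985] [-0.53 -0.1  -2.68]
34.675 [ 0.48061821 -0.15631525  0.20389759] [-1.23  0.41 -2.56] 0.34066908073621827
([(0.75, 0.0, 0.98), (0.75, 0.0, 0.97), (0.5, 0.0, 0.98)], array([-0.33944968, -3.28252861]))
pail_centre 0.69 [0.6142 0.1937 0.0384]
pail_bar 0.67 [0.6163 0.1909 0.1123]
scale_axis 0.69 [ 0.4808 -0.1554  0.1847]
scale_shank 0.78 [ 0.4848 -0.155   0.1386]
scale_grip 0.68 [ 0.4827 -0.1567  0.2219]
```

View pics/si.png

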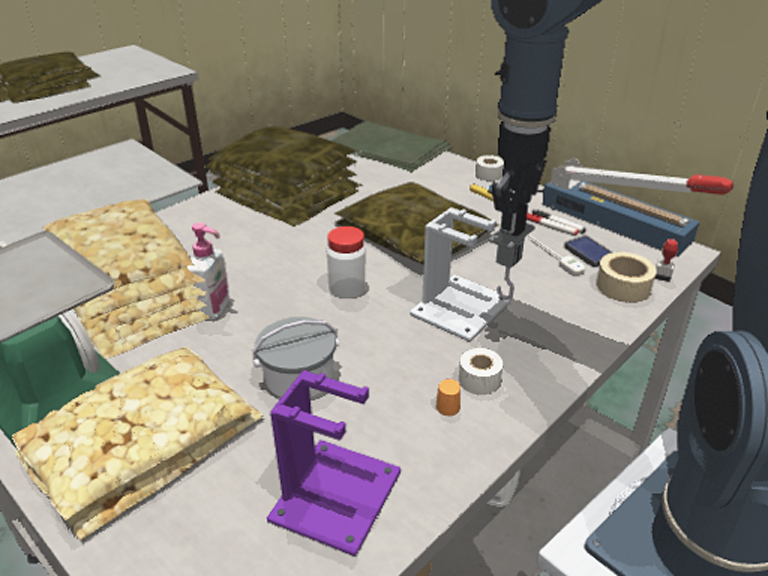

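```bash
python3 - <<'E'
from lift import *
r=move_l([*G,ZG+.012],vel=.06,stop_force=5); pause(.2)
s=state();print(r,s["t"],s["eef_pos"],s["contact_force"].round(2))
if not r:
    r=move_l([*G,ZG+.0005],vel=.03,stop_force=5); pause(.2)
s=state();print(r,s["t"],s["eef_pos"],s["contact_force"].round(2),s["torque"].round(2))
c=read_camera("scene"); save(c,"sj.png",(265,100,365,220),5)
E
```

```text
False 36.7417 [ 0.56386289 -0.14161872  0.20337735] [-0.09  0.13 -2.53]
True 37.3417 [ 0.56381503 -0.14154713  0.19193478] [-0.07  0.94  5.18] [-0.04  0.04  0.03]
```

View pics/sj.png

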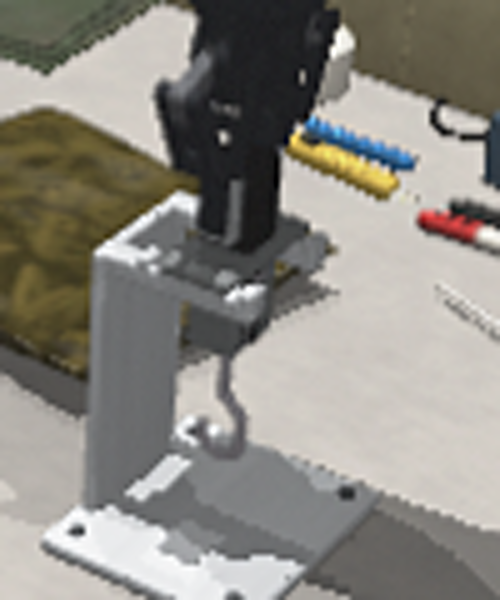

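Seated exactly as when it was taken: same TCP height (0.1919), and the shoulder sits between the lips around (215,275). Release and withdraw.

```bash
python3 - <<'E'
from lift import *
move_gripper(0.75); pause(.2)
s=state();print(s["t"],s["eef_pos"],s["contact_force"].round(2))
move_l([*G,.30],vel=.12)
goto([.45,-.35,.33],ori(Y0,1)); pause(.3)
s=state();print(s["t"],s["contact_force"].round(2))
c=read_camera("scene"); save(c,"sk.png",(130,100,370,270),3.3);print(liftest(c))
for t in("pail_centre","scale_axis","scale_shank","scale_grip","jar","carrot"):
    for d in pinpoint(c,t)[:1]: print(t,round(d["p"],2),towld(c,d["point"]).round(4))
c=read_camera("top"); save(c,"tk.png",(165,110,370,280),3.8)
for t in("scale_axis","scale_grip","jar","carrot","pail_bar"):
    for d in pinpoint(c,t)[:1]: print(t,round(d["p"],2),towld(c,d["point"]).round(4))
E
```

```text
38.025 [ 0.56310985 -0.14163634  0.19129629] [-0.39  0.68  0.17]
40.3333 [-0.4  -0.11 -0.41]
([(0.75, 0.0, 0.98), (0.75, 0.0, 0.97), (0.5, 0.0, 0.98)], array([-0.33944968, -3.28252861]))
pail_centre 0.86 [0.6141 0.1949 0.0357]
scale_axis 0.91 [ 0.565  -0.1409  0.171 ]
scale_shank 0.62 [ 0.5643 -0.1401  0.1256]
scale_grip 0.63 [ 0.5639 -0.1426  0.2107]
jar 0.74 [ 7.568e-01 -1.880e-02 -1.000e-04]
carrot 0.79 [0.4058 0.066  0.0022]
scale_axis 0.83 [ 0.5631 -0.1419  0.1783]
scale_grip 0.79 [ 0.5626 -0.1416  0.206 ]
jar 0.67 [ 0.7542 -0.0222 -0.0022]
carrot 0.51 [ 0.398   0.0619 -0.0024]
pail_bar 0.73 [0.6142 0.1955 0.105 ]
```

View pics/sk.png

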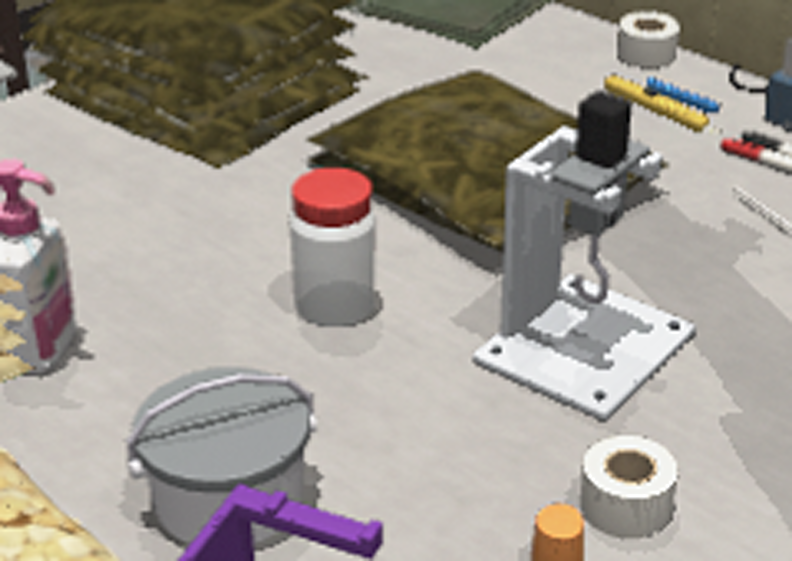

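View pics/tk.png

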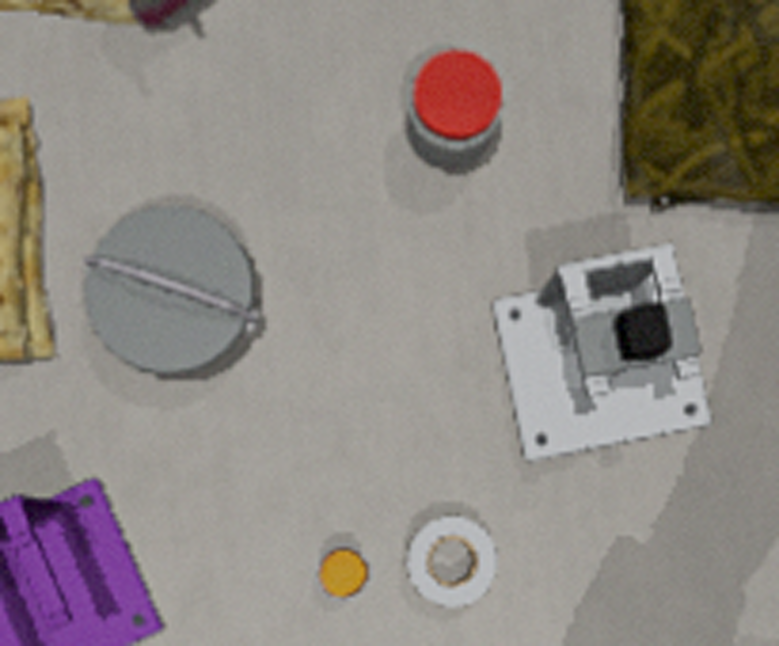

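The scale hangs in the grey stand (scene crop about (600,180)). The pail stands where it was (about (225,440)), with its handle upright. Jar and carrot are undisturbed and the arm is clear.

```bash
python3 -c "
from bench import *
close_job(); print(state()['t'])"
```

```text
the job is handed in; nothing more can be done
the job is handed in; nothing more can be done
```

The job is done and handed in at about 40 s of the 72 s allowed. The close call gave no verdict.

- **Hooking:** I took the scale out of the grey stand and found the hook's length by touching it lightly on the table, with a 2 N stop. The hook then went under the pail's handle with no measurable contact force.
- **Lift and hold:** I held the pail still for about 3 s. The pail weighs about 8 N. Its height above the table read 19 mm from the network. Image tracking gave 18 to 22 mm, depending on the patch tracked.
- **Return:** I lowered the pail, unhooked the scale and hung it back in the stand. The gripper was at the same height as when it first took the scale, and the arm is clear of everything.

In the last pictures the scale sits between the stand's lips, and the jar and carrot have not moved. The one deviation is that the pail stands about 2 mm from its original spot (about 0.6 pixel in the image).

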